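Pick the fryer's red-levered drain valve from the stock crate

TASK

The fryer on order needs its drain valve: take the brass valve with the red lever out of the grey stock crate and put it in the shallow stainless pan, lying flat on the floor of the pan, lever uppermost and lengthways along the pan. Lower it into the pan rather than dropping it, let go, and leave the valve with the blue lever where it lies.

Things in the scene. Friction and masses are not known exactly. Their poses are not given: they have to be found in the camera images.
- red_valve: The loose part to pick: brass ball valve lying lever up. Square body 34x34x34 mm amid a 90 mm long pipe (22 mm thick, 30 mm end collars); red lever 52x18x6 mm on top, its top 45 mm up. Origin: centre of the body's underside. x along the pipe (lever reaches 40 mm to +x, 12 to -x), y across the two upright flat sides, 34 mm apart, where to grip; z up. About 0.28 kg. Any yaw.
- blue_valve: A loose bystander: the same valve in shape and size, but with a blue lever, lying lever up in another quarter of the crate. Same origin and axes as the red one.
- crate: Fixed grey plastic crate, open on top, 300 mm (x) x 380 (y) x 60 high outside, walls and floor 5 mm. Origin: centre of its underside, on the table; z up. Each quarter holds one part, in any order: the two valves, a black levelling foot with steel stud (52 mm wide and tall), a black dial (54 mm wide, 28 tall). 25 mm or more is free beside the red valve's flats.
- pan: Fixed empty stainless pan, open on top, 162 mm (x) x 265 (y, its long direction) x 40 high outside, walls and floor 4 mm. Origin: centre of its underside, on the table; z up. It stands left or right of the crate.

How it is judged:
By the outcome, as a careful person would: the job done as asked, in the order asked, and still so for the second after the job is handed in, with the robot touching nothing.
It also fails if it takes over 40 s, if anything falls off the work surface, if the arm or the gripper's body presses on something with over 40 N, if the wrist force passes 120 N, or if a joint passes its speed limit or range.

ROBOT

A 6-joint arm with a two-finger parallel gripper is mounted at the origin on the work surface. World frame = base frame: x ahead of the robot, y to its left, z up, the work surface at z = 0. Lengths are in m, angles in rad, forces in N, time in s.
With the tool pointing down it reaches from about 0.35 to 0.725 m from the base axis. Payload 6 kg.
Tool frame: the origin (TCP) lies midway between the tips of the shut fingers; the grasp point (between the pads) lies 19 mm behind it; z points along the fingers, y is the line along which they close (so a half turn about z gives the same grasp; the last joint's range is limited). The gripper opens to 85 mm and grips with 20 to 120 N. Pads are 22 mm wide; open, the fingers measure 114 mm over their backs; the gripper's body (76 mm by 85 mm) begins 54 mm behind the grasp point. The pads swing forward as they close: fully open they stand 13 mm farther back than shut.
Start: joints at [1.438, 0.04, 0.085, 0, -1.615, -0.334], TCP at [0.27, 0.536, 0.231] pointing down, gripper open.
Joint ranges: [-2.56, 2.56], [-1.29, 2.01], [-1.08, 1.49], [-3.29, 1.98], [-2.81, -0.18], [-2.99, 2.99]. Speed limits (rad/s): [2.57, 2.57, 3.01, 3.14, 3.14, 3.14].

INTERFACE

Orientations are given as a unit quaternion [w, x, y, z].
In Python, from rig import env gives the robot as it stands. The module is installed in compiled form; this text tells all that it offers.
- The arm moves only by the tool play_rows, never from a script. Its argument "motion" is a list that holds one entry, the list of rows, each a list of 7 numbers: the turn, a rotation vector about the tool's x, y, z in rad, then the shift along the tool's x, y, z in m, then the opening, from 0 (shut) to 1 (fully open). A call has exactly 8 rows; each row shifts and turns the commanded pose from where the row before left it, along the tool's axes as they then stand; what a row does not reach is not made up. A row lasts 1/10 s, in which the tool goes at most 50 mm and 8.59 degrees, less where a joint would pass 70% of its speed; a pose out of reach is approached as far as the arm can. A call with a gripper value outside its range is refused whole. The fingers move at their own pace and stop on an object; "newtons" is the grip in N (left out, the last holds). Time passes only in rows, so rows that do not move let the fingers close, or fill a call up. It gives the time, the measured TCP pose, the force, the opening and the grip force at its end, in the units of the state.
- env.read_state(): the state, without advancing time (a new reading comes with each control period).
- env.snapshot(name): name is "side" or "top" or "wrist"; returns the picture (400x640x3 uint8, red, green, blue); there is no depth.
- env.camera_model(name): a dict with "camera_matrix" (3x3 intrinsics, pixels), "extrinsics" (4x4, takes a point from world to camera coordinates); the wrist camera has in their place "hand_eye" (4x4, takes a point from camera to tool coordinates, whose origin is the TCP and whose axes are the flange's). Camera axes: x right, y up, looking along -z (the intrinsics and any distortion apply to the point x, -y, -z); pixel columns grow to the right and rows downward; lengths in m; the calibration is good to about 2 mm. A picture is of the moment at which its call begins: read the wrist's pose just before it. camera_model takes no time and is no camera call.
- env.close_job(): hands the job in; it is judged then, once.
The state is a dict: "time": time; "joints": joint angles; "dq": joint speeds; "tau": joint torques, N m; "tcp_pos": TCP position; "tcp_rot": TCP orientation; "wrist_force": force on the tool from outside, world axes, zero at the start; "torque": the same for the moment, N m; "finger_gap": opening from 0.0 (shut) to 1.0 (fully open); "grip_force": force on a finger pad.
Only numpy, scipy, OpenCV 4.12 (cv2) and the standard library are available. Lean on these libraries where they do the work, as an engineer would, in place of code of your own. Each camera call takes 0.05 s, during which the arm holds its last target. There are 200 camera calls.

## Working session

There is one attempt and no reset: what is moved stays moved. The work goes in short steps, Python scripts to look and compute and a tool call to move; the robot and the scene stay as the last step left them, time stands still between calls to the robot, and variables do not carry over. Pictures are saved under pics/ and viewed, at most 10 in all, crops included, and the job is handed in when it is done.

Besides the shell and the picture viewer there is one more tool, called after "Request:" as name(argument=value, ...) on one line, values as JSON. play_rows: Moves the arm, as the interface text tells. Its arguments: {"type":"object","properties":{"motion":{"type":"array"},"newtons":{"type":"number"}},"required":["motion"]}

```bash
mkdir -p pics; python3 - <<'E'
from rig import env
import cv2,numpy as np
np.set_printoptions(precision=4,suppress=True)
s=env.read_state();print(s)
for n in("top","side","wrist"):
    m=env.camera_model(n);print(n,m)
a=env.snapshot("top");b=env.snapshot("wrist");
cv2.imwrite("pics/top.png",a[:,:,::-1]);cv2.imwrite("pics/w0.png",b[:,:,::-1])
E
```

```text
{'time': 0.0, 'joints': array([ 1.4377,  0.0408,  0.0838, -0.0005, -1.6155, -0.3337]), 'dq': array([ 0.0021,  0.0008, -0.0012,  0.0009,  0.0008,  0.0002]), 'tau': array([  0.0004, -36.8212,  34.7412,   6.9322,  -0.0053,   0.    ]), 'tcp_pos': array([0.2698, 0.5356, 0.2303]), 'tcp_rot': array([ 0.0009,  0.9729, -0.2313, -0.0001]), 'wrist_force': array([-0.8258,  0.2374, -0.8104]), 'torque': array([-0.0082,  0.0206, -0.0122]), 'grip_force': 0.0, 'finger_gap': 1.0016680462927186}
top {'camera_matrix': array([[360.9137,   0.    , 313.7852],
       [  0.    , 360.9137, 204.8802],
       [  0.    ,   0.    ,   1.    ]]), 'extrinsics': array([[ 0.0058, -0.9999,  0.0104, -0.0321],
       [ 0.9925,  0.007 ,  0.1217, -0.5456],
       [-0.1217,  0.0096,  0.9925, -0.6396],
       [ 0.    ,  0.    ,  0.    ,  1.    ]])}
side {'camera_matrix': array([[507.1772,   0.    , 326.2997],
       [  0.    , 507.1772, 205.3216],
       [  0.    ,   0.    ,   1.    ]]), 'extrinsics': array([[ 0.7752, -0.6316,  0.0096, -0.4333],
       [ 0.3078,  0.3909,  0.8675, -0.1975],
       [-0.5517, -0.6695,  0.4974, -0.7628],
       [ 0.    ,  0.    ,  0.    ,  1.    ]])}
wrist {'camera_matrix': array([[323.8388,   0.    , 321.2353],
       [  0.    , 323.8388, 197.7346],
       [  0.    ,   0.    ,   1.    ]]), 'hand_eye': array([[-0.0005,  0.9494,  0.3141,  0.0806],
       [ 1.    ,  0.0006, -0.0003,  0.    ],
       [-0.0005,  0.3141, -0.9494, -0.1434],
       [ 0.    ,  0.    ,  0.    ,  1.    ]])}
```

View pics/top.png

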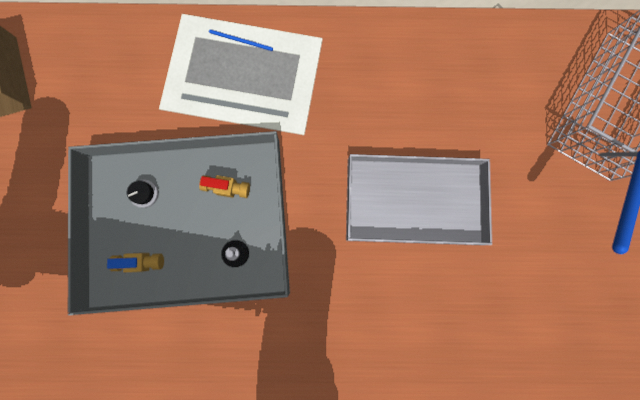

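The top view shows the red valve in the crate, with its lever around (214,184) pointing left (+y) and its pipe end at (248,190). The blue valve is at (130,262). The pan spans (348–491, 155–243).

```bash
cat > h.py <<'E'
from rig import env
import cv2,numpy as np
from scipy.spatial.transform import Rotation as R
np.set_printoptions(precision=4,suppress=True)
def cam(n,s=None):
    m=env.camera_model(n);K=m['camera_matrix']
    if n=='wrist':
        w,x,y,z=s['tcp_rot'];T=np.eye(4);T[:3,:3]=R.from_quat([x,y,z,w]).as_matrix();T[:3,3]=s['tcp_pos']
        C=T@m['hand_eye']
    else: C=np.linalg.inv(m['extrinsics'])
    return K,C
def ray(px,K,C,z):
    px=np.atleast_2d(px).astype(float)
    d=np.c_[(px[:,0]-K[0,2])/K[0,0],-(px[:,1]-K[1,2])/K[1,1],-np.ones(len(px))]@C[:3,:3].T
    return C[:3,3]+d*((z-C[2,3])/d[:,2])[:,None]
def big(mask):
    c,_=cv2.findContours(mask.astype(np.uint8),cv2.RETR_EXTERNAL,cv2.CHAIN_APPROX_NONE)
    return max(c,key=cv2.contourArea)[:,0,:]
def red(im):
    h=cv2.cvtColor(im,cv2.COLOR_RGB2HSV);H,S,V=h[...,0],h[...,1],h[...,2]
    return ((H<4)|(H>174))&(S>185)&(V>70)
def rect(P):
    c,sz,a=cv2.minAreaRect((P[:,:2]*1000).astype(np.float32)); return np.array(c)/1000,sz,a
E
python3 - <<'E'
from h import *
im=cv2.imread('pics/top.png')[:,:,::-1].copy();K,C=cam('top')
m=red(im);c=big(m);print(c.min(0),c.max(0),len(c));print(rect(ray(c,K,C,.05)))
P=ray([[348,155],[490,159],[491,243],[348,240]],K,C,.04);print(P,P.mean(0))
P=ray([[70,148],[277,133],[288,295],[70,313]],K,C,.06);print('crate',P,P.mean(0))
print(ray([[250,190],[140,193],[235,253]],K,C,.03))
E
```

```text
[201 177] [228 188] 65
(array([0.5834, 0.1541]), (49.65047836303711, 15.768500328063965), 80.8546142578125)
[[ 0.6399 -0.0923  0.04  ]
 [ 0.6345 -0.3604  0.04  ]
 [ 0.4769 -0.3537  0.04  ]
 [ 0.4808 -0.0914  0.04  ]] [ 0.558  -0.2244  0.04  ]
crate [[0.6433 0.4143 0.06  ]
 [0.6749 0.0399 0.06  ]
 [0.3845 0.0155 0.06  ]
 [0.3527 0.3889 0.06  ]] [0.5138 0.2147 0.06  ]
[[0.5736 0.0915 0.03  ]
 [0.5663 0.297  0.03  ]
 [0.456  0.1159 0.03  ]]
```

View pics/w0.png

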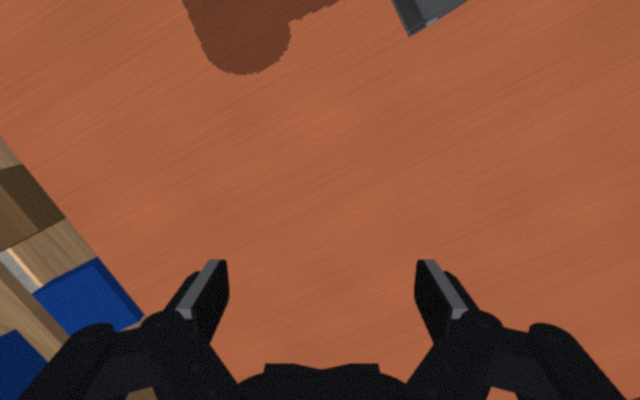

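The wrist view shows only the table and the open fingers, with the crate corner at the top edge. From the top view, the lever measures about 50x16 mm (nominal 52x18), which puts the valve origin near (0.581, 0.140) with its x axis at about 81°. I'll turn the tool first, then travel.

Request:
play_rows(motion=[[[0,0,0.145,0,0,0,1],[0,0,0.145,0,0,0,1],[0,0,0.145,0,0,0,1],[0,0,0.145,0,0,0,1],[0,0,0.145,0,0,0,1],[0,0,0.145,0,0,0,1],[0,0,0.145,0,0,0,1],[0,0,0.104,0,0,0,1]]], newtons=60)

```text
time: 0.9
tcp_pos: [0.2699, 0.5356, 0.2306]
tcp_rot: [-0.001, -0.7, 0.714, -0.0]
wrist_force: [0.0, -0.4, -0.9]
finger_gap: 0.996
grip_force: 0.0
```

Request:
play_rows(motion=[[[0,0,0,0.0325,-0.0266,0,1],[0,0,0,0.0325,-0.0266,0,1],[0,0,0,0.0325,-0.0266,0,1],[0,0,0,0.0325,-0.0266,0,1],[0,0,0,0.0325,-0.0266,0,1],[0,0,0,0.0325,-0.0266,0,1],[0,0,0,0.0325,-0.0266,0,1],[0,0,0,0.0325,-0.0266,0,1]]])

```text
time: 1.7
tcp_pos: [0.4795, 0.2711, 0.231]
tcp_rot: [-0.0, -0.702, 0.712, 0.0]
wrist_force: [0.3, -0.2, 0.2]
finger_gap: 0.998
grip_force: 0.0
```

Request:
play_rows(motion=[[[0,0,0,0.0325,-0.0266,0,1],[0,0,0,0.0325,-0.0266,0,1],[0,0,0,0.0325,-0.0266,0,1],[0,0,0,0.0325,-0.0266,0,1],[0,0,0.07,0,0,0.03,1],[0,0,0.074,0,0,0.03,1],[0,0,0,0,0,0,1],[0,0,0,0,0,0,1]]])

```text
time: 2.5
tcp_pos: [0.5832, 0.1408, 0.1716]
tcp_rot: [-0.001, -0.65, 0.76, -0.0]
wrist_force: [1.6, -0.2, 0.5]
finger_gap: 1.002
grip_force: 0.0
```

```bash
python3 - <<'E'
from h import *
s=env.read_state();im=env.snapshot('wrist');K,C=cam('wrist',s)
cv2.imwrite('pics/w1.png',im[:,:,::-1]);print(s['tcp_pos'],s['tcp_rot'],s['joints'])
c=big(red(im));print(c.min(0),c.max(0));print(rect(ray(c,K,C,.05)))
E
```

```text
[0.5832 0.1408 0.1716] [-0.0007 -0.6495  0.7603 -0.0003] [ 0.571   0.0423 -0.0216  0.0009 -1.5081 -0.728 ]
[314 177] [333 231]
(array([0.5832, 0.154 ]), (49.7292594909668, 16.581165313720703), 80.58170318603516)
```

View pics/w1.png

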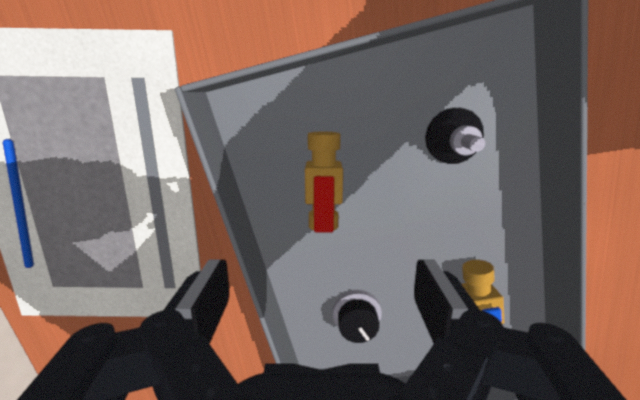

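The close view confirms it: the red lever spans (314–333, 177–231), giving the same position within 1 mm, and the flats are clear on both sides. I'll descend and grip.

Request:
play_rows(motion=[[[0,0,0.007,0.001,0.0022,0.025,1],[0,0,0,0,0,0.025,1],[0,0,0,0,0,0.025,1],[0,0,0,0,0,0.025,1],[0,0,0,0,0,0.025,1],[0,0,0,0,0,0.02,1],[0,0,0,0,0,0.012,1],[0,0,0,0,0,0.005,1]]])

```text
time: 3.35
tcp_pos: [0.5813, 0.1408, 0.0096]
tcp_rot: [0.0, -0.647, 0.763, -0.0]
wrist_force: [-0.6, -0.4, 0.0]
finger_gap: 0.998
grip_force: 0.0
```

Request:
play_rows(motion=[[[0,0,0,0,0,0,1],[0,0,0,0,0,0,0],[0,0,0,0,0,0,0],[0,0,0,0,0,0,0],[0,0,0,0,0,0,0],[0,0,0,0,0,0,0],[0,0,0,0,0,0,0],[0,0,0,0,0,0,0]]], newtons=60)

```text
time: 4.15
tcp_pos: [0.5815, 0.1406, 0.0102]
tcp_rot: [0.001, -0.646, 0.763, -0.0]
wrist_force: [-0.8, 0.6, 6.0]
finger_gap: 0.383
grip_force: 61.4
```

Gap 0.383 is about 33 mm, so the fingers are on the flats. Next I lift.

Request:
play_rows(motion=[[[0,0,0,0,0,-0.005,0],[0,0,0,0,0,-0.015,0],[0,0,0,0,0,-0.025,0],[0,0,0,0,0,-0.025,0],[0,0,0,0,0,-0.025,0],[0,0,0,0,0,-0.025,0],[0,0,0,0,0,-0.02,0],[0,0,0,0,0,-0.01,0]]])

```text
time: 4.95
tcp_pos: [0.5814, 0.1405, 0.162]
tcp_rot: [0.001, -0.646, 0.763, -0.0]
wrist_force: [0.4, -1.0, -2.3]
finger_gap: 0.387
grip_force: 60.5
```

```bash
python3 - <<'E'
from h import *
s=env.read_state();im=env.snapshot('wrist')
cv2.imwrite('pics/w2.png',im[:,:,::-1]);print(s['tcp_pos'],s['tcp_rot'],s['wrist_force'],s['finger_gap'],s['grip_force'])
E
```

```text
[0.5814 0.1405 0.162 ] [ 0.0012 -0.646   0.7633 -0.0004] [ 0.3642 -0.9579 -2.3321] 0.3866654163967479 60.532461404800415
```

View pics/w2.png

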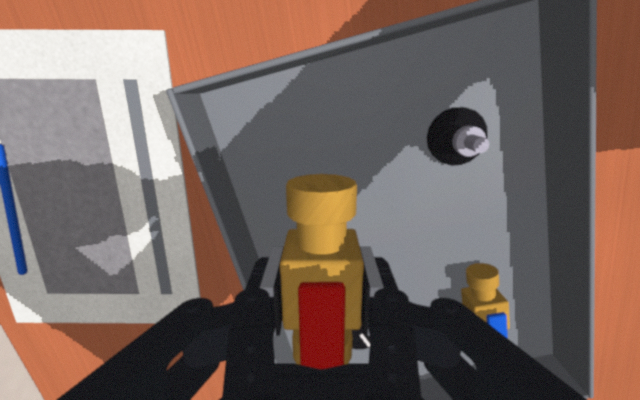

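The valve is held level and straight, with its lever at (323,325). The blue valve is undisturbed at (488,300). I'll carry it to the pan.

Request:
play_rows(motion=[[[0,0,0,0.015,-0.0015,0,0],[0,0,0,0.03,-0.003,0,0],[0,0,0,0.035,-0.0035,0,0],[0,0,0,0.035,-0.0035,0,0],[0,0,0,0.035,-0.0035,0,0],[0,0,0,0.035,-0.0035,0,0],[0,0,0,0.035,-0.0035,0,0],[0,0,0,0.035,-0.0035,0,0]]])

```text
time: 5.8
tcp_pos: [0.5626, -0.1172, 0.1577]
tcp_rot: [-0.001, -0.646, 0.763, 0.001]
wrist_force: [1.0, -0.0, -3.1]
finger_gap: 0.385
grip_force: 60.5
```

Request:
play_rows(motion=[[[0,0,0,0.035,-0.0035,0,0],[0,0,0,0.035,-0.0035,0,0],[0,0,0,0.025,-0.0025,0,0],[0,0,0,0.0133,-0.0015,0,0],[0,0,-0.05,0,0,0,0],[0,0,-0.05,0,0,0,0],[0,0,-0.048,0,0,0,0],[0,0,0,0,0,0,0]]])

```text
time: 6.6
tcp_pos: [0.5563, -0.2238, 0.1581]
tcp_rot: [-0.001, -0.701, 0.713, 0.001]
wrist_force: [0.6, -0.7, -2.7]
finger_gap: 0.391
grip_force: 60.5
```

```bash
python3 - <<'E'
from h import *
s=env.read_state();im=env.snapshot('side')
cv2.imwrite('pics/s1.png',im[:,:,::-1]);print(s['tcp_pos'],s['tcp_rot'],s['wrist_force'],s['finger_gap'])
im=env.snapshot('wrist');cv2.imwrite('pics/w3.png',im[:,:,::-1])
E
```

```text
[ 0.5563 -0.2238  0.1581] [-0.0005 -0.7009  0.7133  0.0009] [ 0.576  -0.6961 -2.7248] 0.3907981645720002
```

View pics/w3.png

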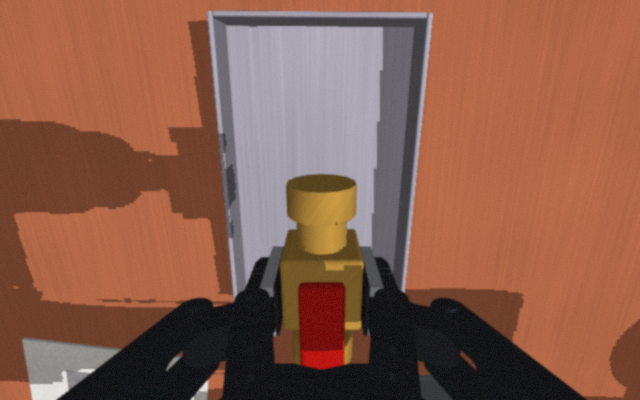

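The valve sits over the middle of the pan (pan rim columns 210–432, pipe at 322) and lines up with its long sides. I'll lower it.

Request:
play_rows(motion=[[[0,0,0,0,0,0.01,0],[0,0,0,0,0,0.02,0],[0,0,0,0,0,0.025,0],[0,0,0,0,0,0.025,0],[0,0,0,0,0,0.025,0],[0,0,0,0,0,0.02,0],[0,0,0,0,0,0.01,0],[0,0,0,0,0,0,0]]])

```text
time: 7.5
tcp_pos: [0.5556, -0.2237, 0.0221]
tcp_rot: [-0.001, -0.701, 0.714, 0.001]
wrist_force: [-0.2, 0.4, -1.9]
finger_gap: 0.389
grip_force: 60.5
```

Request:
play_rows(motion=[[[0,0,0,0,0,0.003,0],[0,0,0,0,0,0.002,0],[0,0,0,0,0,0.002,0],[0,0,0,0,0,0.002,0],[0,0,0,0,0,0.0015,0],[0,0,0,0,0,0.001,0],[0,0,0,0,0,0,0],[0,0,0,0,0,0,0]]])

```text
time: 8.3
tcp_pos: [0.557, -0.2239, 0.0129]
tcp_rot: [-0.0, -0.701, 0.713, -0.0]
wrist_force: [-0.4, -0.6, -3.1]
finger_gap: 0.388
grip_force: 60.5
```

Request:
play_rows(motion=[[[0,0,0,0,0,0.001,0],[0,0,0,0,0,0.001,0],[0,0,0,0,0,0.0007,0],[0,0,0,0,0,0,0],[0,0,0,0,0,0,0],[0,0,0,0,0,0,0],[0,0,0,0,0,0,0],[0,0,0,0,0,0,0]]])

```text
time: 9.1
tcp_pos: [0.557, -0.2239, 0.0102]
tcp_rot: [-0.0, -0.701, 0.713, -0.0]
wrist_force: [0.5, 0.8, -2.3]
finger_gap: 0.387
grip_force: 60.5
```

Request:
play_rows(motion=[[[0,0,0,0,0,0.0005,0],[0,0,0,0,0,0.0005,0],[0,0,0,0,0,0.0003,0],[0,0,0,0,0,0,0],[0,0,0,0,0,0,0],[0,0,0,0,0,0,0],[0,0,0,0,0,0,0],[0,0,0,0,0,0,0]]])

```text
time: 9.9
tcp_pos: [0.557, -0.224, 0.0092]
tcp_rot: [-0.0, -0.701, 0.713, -0.0]
wrist_force: [-3.6, 1.4, 2.9]
finger_gap: 0.391
grip_force: 61.2
```

The wrist force went from -2.3 to +2.9 N, so the valve is on the floor. I'll release it and then retreat.

Request:
play_rows(motion=[[[0,0,0,0,0,0,0.5],[0,0,0,0,0,0,0.6],[0,0,0,0,0,0,0.8],[0,0,0,0,0,0,0.8],[0,0,0,0,0,0,0.8],[0,0,0,0,0,0,0.8],[0,0,0,0,0,0,0.8],[0,0,0,0,0,0,0.8]]])

```text
time: 10.7
tcp_pos: [0.5569, -0.2239, 0.0088]
tcp_rot: [-0.0, -0.701, 0.713, -0.0]
wrist_force: [0.6, 0.7, -0.3]
finger_gap: 0.799
grip_force: 0.0
```

Request:
play_rows(motion=[[[0,0,0,0,0,-0.005,0.8],[0,0,0,0,0,-0.015,0.8],[0,0,0,0,0,-0.025,0.8],[0,0,0,0,0,-0.03,0.8],[0,0,0,0,0,-0.03,0.8],[0,0,0,0,0,-0.03,0.8],[0,0,0,0,0,-0.015,0.8],[0,0,0,0,0,0,0.8]]])

```text
time: 11.5
tcp_pos: [0.5582, -0.2243, 0.1625]
tcp_rot: [0.002, -0.701, 0.713, -0.002]
wrist_force: [-1.0, -0.5, 0.5]
finger_gap: 0.8
grip_force: 0.0
```

```bash
python3 - <<'E'
from h import *
s=env.read_state();im=env.snapshot('wrist');K,C=cam('wrist',s)
cv2.imwrite('pics/w4.png',im[:,:,::-1]);print(s['tcp_pos'],s['finger_gap'],s['wrist_force'])
c=big(red(im));print(c.min(0),c.max(0));print(rect(ray(c,K,C,.049)))
E
```

```text
[ 0.5582 -0.2243  0.1625] 0.8003965035374436 [-1.0227 -0.5056  0.549 ]
[314 180] [333 235]
(array([ 0.5571, -0.2108]), (49.53134536743164, 16.228364944458008), 89.59835815429688)
```

View pics/w4.png

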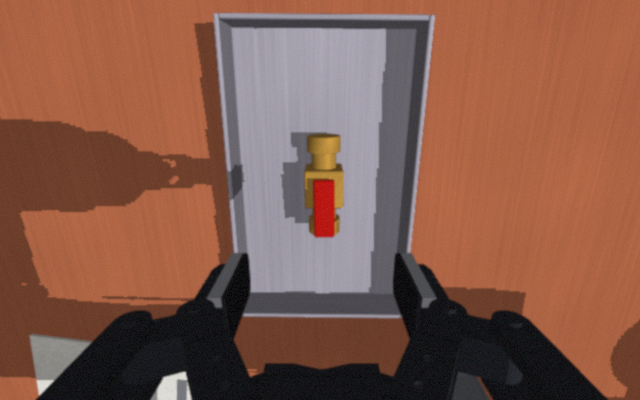

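The valve lies flat in the middle of the pan, lever up at (314–333, 180–235), along the pan's long direction. The gripper is clear of everything.

```bash
python3 -c "
from rig import env
print(env.close_job())"
```

```text
the job is handed in; nothing more can be done
None
```

The red-lever valve now lies flat in the middle of the pan, lever up and lengthways; it was lowered until it touched the floor and then released. The blue-lever valve was left alone, and I handed the job in at about 11.5 s.

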